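# Set the washer supply valves before the water comes back on

### The job

A washer has been moved to another bay and the cold water on this manifold is about to be turned back on: with a fingertip, push the lever of the bare outlet (the one with no copper tail pipe) round until that valve is fully shut, and push the lever of the piped outlet that is shut or only part open round until it is fully open. A valve is open when its lever lies in line over its outlet and shut when the lever stands square across it; push the levers without gripping or straining them. Leave the piped valve that is already open and the loose things on the deck as they are, and take the hand clear.

Things in the scene. Friction and masses are not known exactly. Their poses are not given: they have to be found in the camera images.
- manifold: Grey board 150 x 500 x 12 mm fixed on the white deck, with a copper header pipe (28 mm, axis 45 mm above the deck) and three branches 150 mm apart. Fixed. Origin: on the deck under the middle valve stem. x points from the outlets to the header (header at x = +56 mm), y along the header, z up. The valve stems stand at x = 0, y = -150, 0, +150 mm, the branches in any order.
- branch_1: A piped branch: brass quarter-turn ball valve (37 mm across) with its outlet to -x, a union nut and a 15 mm copper tail pipe that turns down into the deck 145 mm from the stem. Fixed. Origin: on the deck below the valve stem; axes as the manifold's. Within 15 mm of the stem axis it rises to 93 mm; elsewhere nothing under the lever's sleeve is higher than 64 mm.
- branch_2: The other piped branch, the same as branch_1 in every way. Origin and axes as branch_1.
- branch_bare: The branch whose tail pipe has been taken off: the same valve, but its outlet ends 50 mm from the stem in a bare brass thread. Fixed. Origin and axes as branch_1.
- lever_1 (a joint): Angle of branch_1's lever, rad: 0 = fully shut, on its stop, lever along the branch's +y; 1.571 = fully open, on its stop, lever along -x, over its outlet. Opens anticlockwise seen from above; at q it points along (-sin q, cos q) in the branch's x, y. Drag 0.4 N m (about 6 N at 70 mm from the stem); it stays where it is left. One piped valve starts less than a third open, the other open.
- lever_2 (a joint): Angle of branch_2's lever; same lever, same meaning as lever_1.
- lever_bare (a joint): Angle of branch_bare's lever; same lever, same meaning as lever_1. It starts more than half open.
- branch_1_stem (a point): Point on the stem axis (the lever's turning axis) of branch_1, at mid-height of the sleeve, 94.5 mm above the deck.
- branch_2_stem (a point): The same point of branch_2.
- branch_bare_stem (a point): The same point of branch_bare.
- lever_1_tip (a point): Outer end of branch_1's lever, 100 mm from the stem axis, at mid-height of its sleeve. The lever is a steel strip with a black sleeve 18 mm wide and 9 mm thick, from 34 to 100 mm out from the stem axis and from 90 to 99 mm above the deck. All three levers are alike.
- lever_2_tip (a point): Outer end of the lever of branch_2.
- lever_bare_tip (a point): Outer end of the lever of branch_bare.
- wrench: Loose steel wrench 190 mm long, lying on the deck beyond the header. Bystander.
- detergent: Loose small white detergent bottle, 60 mm diameter, 130 mm high, standing on the deck off the board's -y end. Bystander. Origin at its foot.
- old_tail: Loose L-shaped copper tail pipe (about 75 x 120 mm, 27 mm high) that came off the bare outlet, lying on the deck beyond the header. Bystander.
- tape_spool: Loose grey tape spool, 54 mm diameter, 19 mm high, lying on the deck between two outlets. Bystander.

How it is judged:
By the outcome, as a careful person would: the job done as asked, in the order asked, and still so for the second after the job is handed in, with the robot touching nothing.
It also fails if it takes over 51 s, if anything falls off the work surface, if the arm or the gripper's body presses on something with over 40 N, if the wrist force passes 120 N, or if a joint passes its speed limit or range.

### The arm

A 6-joint arm with a two-finger parallel gripper is mounted at the origin on the work surface. World frame = base frame: x ahead of the robot, y to its left, z up, the work surface at z = 0. Lengths are in m, angles in degrees, forces in N, time in s.
With the tool pointing down it reaches from about 0.35 to 0.85 m from the base axis. Payload 8.1 kg.
Tool frame: the origin (TCP) lies on the front face of the gripper's body, between the roots of the fingers; the fingertips stand 84 mm ahead of it and the grasp point (between the pads) lies 65 mm ahead of it; z points along the fingers, y is the line along which they close (so a half turn about z gives the same grasp; the last joint's range is limited). The gripper opens to 93 mm and grips with 3 to 60 N. Pads are 15 mm wide; open, the fingers measure 128 mm over their backs; the gripper's body (75 mm by 188 mm) begins 65 mm behind the grasp point.
Start: joints at [63.633, 7.471, 85.268, -0, 87.261, -4.893], TCP at [0.22, 0.558, 0.303] pointing down, gripper open.
Joint ranges: [-169.43, 169.43], [-51.17, 129.36], [1.28, 143.12], [-76.62, 256.62], [0, 156.53], [-152.29, 152.29]. Speed limits (degrees/s): [136.94, 136.94, 159.86, 180, 180, 180].

### API

Orientations are given as [roll, pitch, yaw] about the fixed x, y, z axes, in that order (R = Rz(yaw) Ry(pitch) Rx(roll)).
In Python, from station import monitor, eyes, order gives the robot as it stands.
- The arm moves only by the tool send_rows, never from a script. Its argument "motion" is a list of rows, each a list of 7 numbers: the shift along the tool's x, y, z in units of 250 mm (1.0 is 250 mm), then the turn, a rotation vector about the tool's x, y, z in units of 60 degrees (1.0 is 60 degrees), then the opening, from 0 (shut) to 1 (fully open). A call has exactly 5 rows; each row is the pose to reach, as a shift and turn from the pose commanded when the call began, along the tool's axes at that moment; what a row does not reach only later rows make up. A row lasts 1/12 s, in which the tool goes at most 41.7 mm and 7.16 degrees, less where a joint would pass 70% of its speed; a pose out of reach is approached as far as the arm can. A call with a number of a shift or a turn outside -1 to 1 is refused whole. A call with a gripper value outside its range is refused whole. The fingers move at their own pace and stop on an object; "grip_force" is the grip in N (left out, the last holds). Time passes only in rows, so rows that repeat a pose let the fingers close, or fill a call up. It gives the time, the measured TCP pose, the force, the opening and the grip force at its end, in the units of the state.
- monitor.get_state(): the state, without advancing time (a new reading comes with each control period).
- eyes.grab_frame(name): name is "scene" or "side" or "wrist"; returns the picture (384x512x3 uint8, blue, green, red); there is no depth.
- eyes.camera_model(name): a dict with "camera_matrix" (3x3 intrinsics, pixels), "world_from_camera" (4x4, takes a point from camera to world coordinates); the wrist camera has in their place "hand_eye" (4x4, takes a point from camera to tool coordinates, whose origin is the TCP and whose axes are the flange's). Camera axes: x right, y down, z forward; pixel columns grow to the right and rows downward; lengths in m; the calibration is good to about 2 mm. A picture is of the moment at which its call begins: read the wrist's pose just before it. camera_model takes no time and is no camera call.
- order.job_done(): hands the job in; it is judged then, once.
Trained networks look in the newest picture that a camera, given by its name, has taken for a name from the list of things; names that differ only in an ending like _2 or _b are one class to them, and where a whole thing is asked for, a point or a joint stands for the part that bears it (a point fixed in the world has none). Each returns a list of dicts, best first, with "conf" (0 to 1); they miss things now and then, are a little off and sometimes report something else, mostly with a low value. They report only what shows in the picture. A call takes as long as a camera call.
- eyes.look_for(camera, name): "rect" ([centre column, centre row, width, height] in pixels, round what is visible of it).
- eyes.outline_of(camera, name): "region" (384x512 bool, what is visible of it) and "rect" ([centre column, centre row, width, height] in pixels, round what is visible of it).
- eyes.tip_of(camera, name): "position" ([row, column] in pixels: a listed point, or the origin of a listed thing).
The state is a dict: "clock": time; "qpos": joint angles; "joint_vel": joint speeds; "effort": joint torques, N m; "eef_pos": TCP position; "tool_rot": TCP orientation; "force": force on the tool from outside, world axes, zero at the start; "ft_torque": the same for the moment, N m; "width": finger opening in m; "grip_force": force on a finger pad.
Only numpy, scipy, OpenCV 4.12 (cv2) and the standard library are available. Lean on these libraries where they do the work, as an engineer would, in place of code of your own. Each camera call takes 0.05 s, during which the arm holds its last target. There are 200 camera calls.

## Working session

There is one attempt and no reset: what is moved stays moved. The work goes in short steps, Python scripts to look and compute and a tool call to move; the robot and the scene stay as the last step left them, time stands still between calls to the robot, and variables do not carry over. Pictures are saved under pics/ and viewed, at most 10 in all, crops included, and the job is handed in when it is done.

Besides the shell and the picture viewer there is one more tool, called after ">>>" in YAML: its name, and indented under it one key for each argument. send_rows: Moves the arm, as the interface text tells. Shifts and turns lie within -1 to 1; 1 stands for 250 mm of shift or 60 degrees of turn. Its arguments: {"type":"object","properties":{"motion":{"type":"array"},"grip_force":{"type":"number"}},"required":["motion"]}

```bash
mkdir -p pics
cat > h.py <<'E'
import numpy as np,cv2
from station import monitor,eyes,order
def ray(cam,uv):
    m=eyes.camera_model(cam);K=np.array(m["camera_matrix"]);T=np.array(m["world_from_camera"])
    d=T[:3,:3]@np.linalg.solve(K,[uv[0],uv[1],1.]);return T[:3,3],d
def atz(cam,uv,z):
    o,d=ray(cam,uv);return o+d*(z-o[2])/d[2]
def proj(cam,p):
    m=eyes.camera_model(cam);K=np.array(m["camera_matrix"]);T=np.linalg.inv(np.array(m["world_from_camera"]))
    q=K@(T[:3,:3]@np.array(p)+T[:3,3]);return q[:2]/q[2]
E
python3 - <<'E'
from h import *
for c in("scene","side"):
    cv2.imwrite(f"pics/{c}1.png",eyes.grab_frame(c))
    print(c,np.array(eyes.camera_model(c)["world_from_camera"])[:3,3].round(2))
    for n in("branch_1_stem","branch_bare_stem","lever_1_tip","lever_bare_tip","manifold","detergent"):
        z={"manifold":0,"detergent":0}.get(n,.0945)
        for r in eyes.tip_of(c,n)[:4]:
            v=r["position"];print(n,round(r["conf"],2),np.round(v),atz(c,(v[1],v[0]),z).round(3)[:2])
s=monitor.get_state();print(s["clock"],s["eef_pos"],s["tool_rot"])
E
```

```text
scene [1.25 0.47 0.83]
branch_1_stem 0.77 [162. 208.] [ 0.593 -0.202]
branch_bare_stem 0.81 [181. 255.] [ 0.576 -0.054]
lever_1_tip 0.6 [165. 245.] [ 0.542 -0.113]
lever_bare_tip 0.47 [168. 285.] [ 0.488 -0.021]
manifold 0.83 [208. 253.] [ 0.581 -0.057]
detergent 0.62 [162. 170.] [ 0.582 -0.375]
detergent 0.46 [243. 216.] [ 0.735 -0.053]
side [ 0.56 -0.79  0.64]
branch_1_stem 0.71 [231. 241.] [ 0.597 -0.194]
branch_bare_stem 0.87 [196. 229.] [ 0.575 -0.067]
lever_1_tip 0.8 [212. 217.] [ 0.545 -0.128]
lever_1_tip 0.44 [264. 241.] [ 0.591 -0.291]
lever_bare_tip 0.82 [188. 194.] [ 0.488 -0.028]
manifold 0.75 [222. 232.] [ 0.581 -0.054]
0.7 [0.21964112 0.55838092 0.30279439] [1.79995664e+02 9.50416517e-04 1.58526261e+02]
```

View pics/scene1.png

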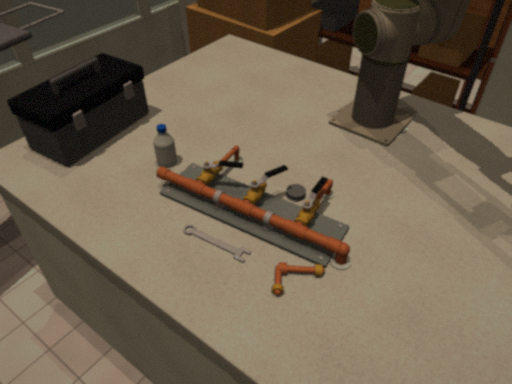

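View pics/side1.png

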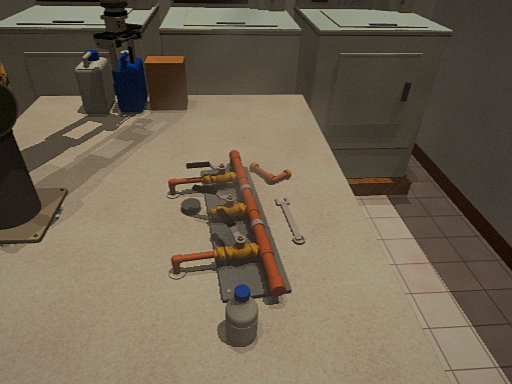

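The pictures show the branch at scene (208,175) piped with its lever nearly shut, the middle branch (257,190) bare and part open, and the far +y branch (308,203) piped and open. I'll move above the middle valve with the fingers closed.

>>> send_rows:
  motion:
    - [-0.1,-0.1,0,0,0,0,0]
    - [-0.2,-0.2,0,0,0,0,0]
    - [-0.3,-0.3,0,0,0,0,0]
    - [-0.4,-0.41,0,0,0,0,0]
    - [-0.5,-0.51,0,0,0,0,0]

```text
clock: 1.12
eef_pos: [0.2894, 0.3924, 0.3027]
tool_rot: [180.0, 0.0, 158.6]
force: [1.0, -0.6, 0.2]
width: 0.0643
grip_force: 0.0
```

>>> send_rows:
  motion:
    - [-0.1,-0.1,0,0,0,0,0]
    - [-0.2,-0.2,0,0,0,0,0]
    - [-0.3,-0.3,0,0,0,0,0]
    - [-0.4,-0.41,0,0,0,0,0]
    - [-0.5,-0.51,0,0,0,0,0]

```text
clock: 1.53
eef_pos: [0.3591, 0.2279, 0.303]
tool_rot: [180.0, 0.0, 158.5]
force: [0.6, -0.6, 0.5]
width: 0.031
grip_force: 0.0
```

>>> send_rows:
  motion:
    - [-0.1,-0.1,0,0,0,0,0]
    - [-0.2,-0.2,0,0,0,0,0]
    - [-0.3,-0.3,0,0,0,0,0]
    - [-0.4,-0.41,0,0,0,0,0]
    - [-0.5,-0.51,0,0,0,0,0]

```text
clock: 1.95
eef_pos: [0.4289, 0.0632, 0.3031]
tool_rot: [180.0, 0.1, 158.5]
force: [0.4, 0.0, 0.4]
width: 0.001
grip_force: 0.0
```

>>> send_rows:
  motion:
    - [-0.1,-0.1,0,0,0,0,0]
    - [-0.2,-0.2,0,0,0,0,0]
    - [-0.3,-0.3,0,0,0,0,0]
    - [-0.4,-0.41,0,0,0,0,0]
    - [-0.5,-0.51,0,0,0,0,0]

```text
clock: 2.37
eef_pos: [0.4985, -0.1014, 0.303]
tool_rot: [180.0, 0.0, 158.5]
force: [-0.1, 0.7, 0.0]
width: -0.0
grip_force: 0.0
```

```bash
cat >> h.py <<'E'
from scipy.spatial.transform import Rotation as Ro
def wT(s):
    T=np.eye(4);T[:3,:3]=Ro.from_euler("xyz",s["tool_rot"],degrees=True).as_matrix();T[:3,3]=s["eef_pos"]
    return T@np.array(eyes.camera_model("wrist")["hand_eye"])
def watz(T,uv,z):
    K=np.array(eyes.camera_model("wrist")["camera_matrix"]);d=T[:3,:3]@np.linalg.solve(K,[uv[0],uv[1],1.]);o=T[:3,3]
    return o+d*(z-o[2])/d[2]
E
python3 - <<'E'
from h import *
s=monitor.get_state();T=wT(s)
im=eyes.grab_frame("wrist");cv2.imwrite("pics/w1.png",im)
print(s["clock"],s["eef_pos"],s["tool_rot"],s["width"],s["qpos"])
for n in("branch_1_stem","branch_bare_stem","lever_1_tip","lever_bare_tip"):
    for r in eyes.tip_of("wrist",n)[:4]:
        v=r["position"];print(n,round(r["conf"],2),np.round(v),watz(T,(v[1],v[0]),.0945).round(4)[:2])
E
```

```text
2.3667 [ 0.49854883 -0.10135991  0.30295344] [1.79999913e+02 3.65802974e-02 1.58507171e+02] -2.7318641797131633e-05 [-1.72666310e+01 -6.81439586e+00  9.95854516e+01 -2.61219734e-03
  8.71924571e+01 -8.57736747e+01]
branch_bare_stem 0.74 [240. 333.] [ 0.5747 -0.0578]
lever_bare_tip 0.98 [132. 338.] [ 0.4824 -0.0225]
```

View pics/w1.png

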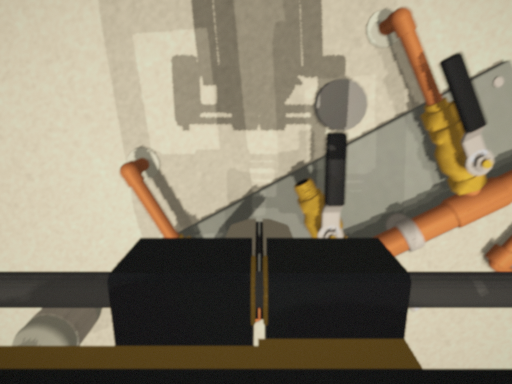

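The wrist view shows the bare lever from (333,240) to (338,132), the open piped valve's stem at (482,163) with its lever tip at (455,58), and the tail elbows at about (132,172) and (400,20).

Run:
```python
from h import *
from scipy.optimize import least_squares
T=wT(monitor.get_state())
for n,uv,z in(("st2",(482,163),.0945),("tip2",(455,58),.0945),("eL",(132,172),.05),("eR",(402,20),.05),("bs",(333,236),.0945),("bt",(338,132),.0945)): print(n,watz(T,uv,z).round(4)[:2])
st2=watz(T,(482,163),.0945)[:2];eL=watz(T,(132,172),.05)[:2];eR=watz(T,(402,20),.05)[:2]
obs=[((0,150),st2,1),((-145,150),eR,.6),((-145,-150),eL,.6),((0,0),np.array([.5747,-.0578]),1),((0,0),np.array([.5755,-.06]),1),((0,-150),np.array([.595,-.198]),.7)]
def f(p):
    c,s=np.cos(p[2]),np.sin(p[2]);R=np.array([[c,-s],[s,c]])
    return np.concatenate([w*(p[:2]+R@np.array(a)*1e-3-o) for a,o,w in obs])
r=least_squares(f,[.576,-.06,.13]);print(r.x,np.degrees(r.x[2]),(r.fun.reshape(-1,2)*1e3).round(1))
```

```text
st2 [0.5531 0.0874]
tip2 [0.4605 0.0858]
eL [ 0.451  -0.2177]
eR [0.415  0.0733]
bs [ 0.57   -0.0543]
bt [ 0.482  -0.0204]
[ 0.5748503  -0.05740157  0.13066837] 7.486746179291196 [[ 2.2  3.9]
 [-2.1 -0.5]
 [-0.2 -4.4]
 [ 0.2  0.4]
 [-0.6  2.6]
 [-0.4 -5.7]]
```

>>> send_rows:
  motion:
    - [0.07,0.12,0.1,0,0,0,0]
    - [0.07,0.12,0.22,0,0,0,0]
    - [0.07,0.12,0.34,0,0,0,0]
    - [0.07,0.12,0.46,0,0,0,0]
    - [0.07,0.12,0.57,0,0,0,0]

```text
clock: 3.03
eef_pos: [0.4923, -0.0631, 0.159]
tool_rot: [180.0, 0.0, 158.7]
force: [0.5, 0.5, -0.5]
width: 0.0004
grip_force: 0.0
```

```bash
cat >> h.py <<'E'
def rows(stem,As,sgn,r=.072,off=.026,z=.161):
    "sgn -1 = closing (finger on clockwise-trailing side), +1 opening"
    s=monitor.get_state();R=Ro.from_euler("xyz",s["tool_rot"],degrees=True)
    print(s["eef_pos"].round(4),s["tool_rot"].round(1),s["force"].round(1))
    for a in As:
        b=np.radians(a);u=np.array([-np.sin(b),np.cos(b),0]);t=np.array([np.cos(b),np.sin(b),0])
        p=np.array([*stem,z])+r*u+sgn*off*t
        d=R.inv().apply(p-s["eef_pos"])/.25
        w=(R.inv()*Ro.from_euler("xyz",[180,0,a+90],degrees=True)).as_rotvec(degrees=True)/60
        print(a,d.round(3),w.round(3))
S0=(.575,-.0575)
E
python3 - <<'E'
from h import *
T=wT(monitor.get_state());rows(S0,[68.7,65,60,55,50,45],-1)
cv2.imwrite("pics/w2.png",eyes.grab_frame("wrist"))
E
```

```text
[ 0.4923 -0.0631  0.159 ] [180.    0.  158.7] [ 0.5  0.5 -0.5]
68.7 [-0.012  0.037 -0.008] [ 0.  0. -0.]
65 [-0.006  0.056 -0.008] [0.    0.    0.061]
60 [ 0.     0.082 -0.008] [0.    0.    0.145]
55 [ 0.004  0.108 -0.008] [0.    0.    0.228]
50 [ 0.006  0.135 -0.008] [0.    0.    0.311]
45 [ 0.006  0.162 -0.008] [0.    0.    0.395]
```

View pics/w2.png

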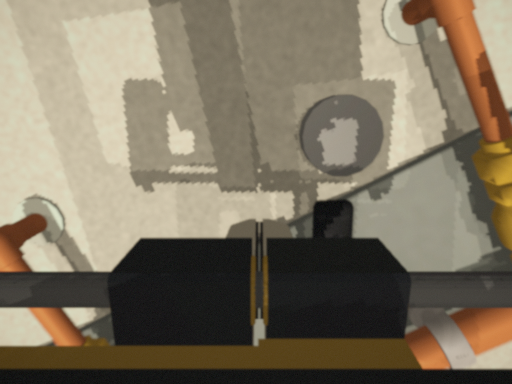

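The lever tip shows at (332,215), just on the tool's +y side and clear of the fingers. I'll push.

>>> send_rows:
  motion:
    - [-0.01,0.037,0,0,0,0,0]
    - [-0.006,0.056,0,0,0,0.06,0]
    - [0,0.082,0,0,0,0.145,0]
    - [0.004,0.108,0,0,0,0.228,0]
    - [0.006,0.135,0,0,0,0.311,0]

```text
clock: 3.5
eef_pos: [0.504, -0.0323, 0.1621]
tool_rot: [-179.9, 0.0, 139.7]
force: [-4.3, -4.9, -3.7]
width: -0.0
grip_force: 2.8
```

Run:
```python
from h import *
rows(S0,[45,40,35,30,25],-1,z=.159)
```

```text
[ 0.504  -0.0323  0.1621] [-179.9    0.   139.7] [-4.3 -4.9 -3.7]
45 [0.014 0.027 0.012] [-0.001  0.001  0.078]
40 [0.02  0.053 0.012] [-0.001  0.001  0.161]
35 [0.023 0.079 0.012] [-0.001  0.001  0.244]
30 [0.024 0.106 0.012] [-0.001  0.001  0.328]
25 [0.023 0.133 0.012] [-0.001  0.001  0.411]
```

>>> send_rows:
  motion:
    - [0.014,0.027,0,0,0,0.08,0]
    - [0.02,0.053,0,0,0,0.16,0]
    - [0.023,0.079,0,0,0,0.245,0]
    - [0.024,0.106,0,0,0,0.33,0]
    - [0.023,0.133,0,0,0,0.41,0]

```text
clock: 3.92
eef_pos: [0.5215, -0.0032, 0.1626]
tool_rot: [180.0, 0.1, 115.1]
force: [-3.2, -6.0, -1.9]
width: 0.0005
grip_force: 2.6
```

Run:
```python
from h import *
rows(S0,[20,16,13,10.5,8.5],-1,z=.160)
```

```text
[ 0.5215 -0.0032  0.1626] [1.800e+02 1.000e-01 1.151e+02] [-3.2 -6.  -1.9]
20 [0.008 0.024 0.01 ] [0.    0.002 0.084]
16 [0.013 0.045 0.01 ] [0.    0.002 0.151]
13 [0.016 0.06  0.01 ] [0.    0.002 0.201]
10.5 [0.017 0.074 0.01 ] [0.    0.002 0.243]
8.5 [0.018 0.084 0.01 ] [0.    0.002 0.276]
```

>>> send_rows:
  motion:
    - [0.008,0.024,0,0,0,0.084,0]
    - [0.013,0.045,0,0,0,0.15,0]
    - [0.016,0.06,0,0,0,0.2,0]
    - [0.017,0.074,0,0,0,0.243,0]
    - [0.018,0.084,0,0,0,0.276,0]

```text
clock: 4.33
eef_pos: [0.5385, 0.01, 0.1626]
tool_rot: [180.0, 0.1, 98.6]
force: [-4.0, -3.3, -0.7]
width: 0.0003
grip_force: 2.5
```

Run:
```python
from h import *
rows(S0,[8.5,7.5,6.5],-1,z=.160)
for n in("scene","side"):
  for k in("branch_bare_stem","lever_bare_tip"):
    eyes.grab_frame(n)
    for r in eyes.tip_of(n,k)[:2]:
        v=r["position"];print(n,k,round(r["conf"],2),atz(n,(v[1],v[0]),.0945).round(4)[:2])
```

```text
[0.5385 0.01   0.1626] [1.80e+02 1.00e-01 9.86e+01] [-4.  -3.3 -0.7]
8.5 [-0.001  0.     0.01 ] [0.    0.001 0.002]
7.5 [0.001 0.005 0.01 ] [0.    0.001 0.019]
6.5 [0.003 0.01  0.01 ] [0.    0.001 0.035]
scene branch_bare_stem 0.96 [ 0.5823 -0.0519]
scene lever_bare_tip 0.48 [0.5476 0.0372]
side branch_bare_stem 0.96 [ 0.5777 -0.0507]
side lever_bare_tip 0.68 [0.5705 0.0296]
side lever_bare_tip 0.42 [0.4645 0.0698]
```

>>> send_rows:
  motion:
    - [0.001,0.004,0,0,0,0.015,0]
    - [0.001,0.006,0,0,0,0.02,0]
    - [0.001,0.008,0,0,0,0.02,0]
    - [0.001,0.01,0,0,0,0.02,0]
    - [0.001,0.01,0,0,0,0.02,0]

```text
clock: 5.15
eef_pos: [0.5401, 0.01, 0.1602]
tool_rot: [-179.9, -0.0, 97.5]
force: [-4.6, 0.1, 4.4]
width: 0.0007
grip_force: 2.6
```

>>> send_rows:
  motion:
    - [0,0.002,0,0,0,0,0]
    - [0,0.004,0,0,0,0,0]
    - [0,0.006,0,0,0,0,0]
    - [0,0.006,0,0,0,0,0]
    - [0,0.006,0,0,0,0,0]

```text
clock: 5.57
eef_pos: [0.5415, 0.0103, 0.1601]
tool_rot: [-179.9, -0.0, 97.5]
force: [-5.1, 0.4, 3.7]
width: 0.0002
grip_force: 2.7
```

>>> send_rows:
  motion:
    - [0,0.003,0,0,0,0,0]
    - [0,0.006,0,0,0,0,0]
    - [0,0.009,0,0,0,0,0]
    - [0,0.009,0,0,0,0,0]
    - [0,0.009,0,0,0,0,0]

```text
clock: 5.98
eef_pos: [0.543, 0.0106, 0.16]
tool_rot: [-179.8, -0.1, 97.5]
force: [-10.0, 1.2, 7.2]
width: 0.0003
grip_force: 5.2
```

>>> send_rows:
  motion:
    - [0,0.003,0,0,0,0,0]
    - [0,0.006,0,0,0,0,0]
    - [0,0.009,0,0,0,0,0]
    - [0,0.009,0,0,0,0,0]
    - [0,0.009,0,0,0,0,0]

```text
clock: 6.4
eef_pos: [0.5435, 0.0107, 0.1599]
tool_rot: [-179.6, -0.1, 97.5]
force: [-22.5, -0.9, 17.1]
width: 0.0004
grip_force: 11.5
```

The force rose to about 22 N at the stop, so the bare valve is shut. I'll back off, lift, and look at lever 1.

>>> send_rows:
  motion:
    - [0,-0.04,0,0,0,0,0]
    - [0,-0.1,0,0,0,0,0]
    - [0,-0.1,-0.16,0,0,0,0]
    - [0,-0.1,-0.32,0,0,0,0]
    - [0,-0.1,-0.48,0,0,0,0]

```text
clock: 6.82
eef_pos: [0.5207, 0.0074, 0.2807]
tool_rot: [-179.9, -0.0, 97.5]
force: [0.8, -0.2, -0.5]
width: 0.0007
grip_force: 0.0
```

>>> send_rows:
  motion:
    - [-0.15,0.02,-0.06,0,0,0,0]
    - [-0.3,0.04,-0.06,0,0,0,0]
    - [-0.45,0.06,-0.06,0,0,0,0]
    - [-0.6,0.09,-0.06,0,0,0,0]
    - [-0.75,0.12,-0.06,0,0,0,0]

```text
clock: 7.23
eef_pos: [0.5765, -0.1765, 0.2956]
tool_rot: [179.9, 0.0, 97.5]
force: [0.5, -0.1, -0.4]
width: 0.0008
grip_force: 0.0
```

>>> send_rows:
  motion:
    - [-0.1,0,0,0,0,0,0]
    - [-0.25,0,0,0,0,0,0]
    - [-0.35,0,0,0,0,0,0]
    - [-0.35,0,0,0,0,0,0]
    - [-0.35,0,0,0,0,0,0]

```text
clock: 7.65
eef_pos: [0.5872, -0.2629, 0.2947]
tool_rot: [180.0, -0.0, 97.3]
force: [0.9, 0.1, 0.5]
width: 0.0005
grip_force: 0.0
```

Run:
```python
from h import *
s=monitor.get_state();T=wT(s)
im=eyes.grab_frame("wrist");cv2.imwrite("pics/w3.png",im)
print(s["eef_pos"],s["tool_rot"])
for n in("branch_1_stem","branch_bare_stem","lever_1_tip","lever_bare_tip"):
    for r in eyes.tip_of("wrist",n)[:4]:
        v=r["position"];print(n,round(r["conf"],2),np.round(v),watz(T,(v[1],v[0]),.0945).round(4)[:2])
```

```text
[ 0.58723176 -0.2628547   0.29467533] [ 1.79996260e+02 -1.80333402e-02  9.73419277e+01]
branch_1_stem 0.71 [118. 278.] [ 0.595  -0.2054]
```

View pics/w3.png

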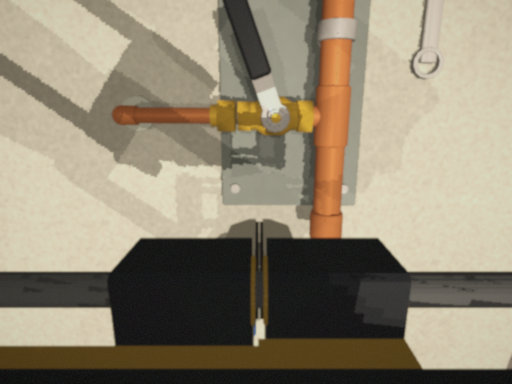

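Wrist view: stem at (278,118), with the lever leaving it up-left through (261,76) to (236,0), so its world angle is about 28°.

>>> send_rows:
  motion:
    - [0.12,0.03,0,0,0,-0.08,0]
    - [0.24,0.06,0,0,0,-0.16,0]
    - [0.36,0.08,0,0,0,-0.24,0]
    - [0.48,0.11,0,0,0,-0.32,0]
    - [0.55,0.11,0,0,0,-0.345,0]

```text
clock: 8.32
eef_pos: [0.5969, -0.1175, 0.2956]
tool_rot: [179.9, -0.0, 118.7]
force: [-0.3, 1.2, 0.5]
width: 0.0005
grip_force: 0.0
```

```bash
echo 'S1=(.595,-.2055)' >> h.py
python3 - <<'E'
from h import *
rows(S1,[28],1,off=.04)
s=monitor.get_state();T=wT(s)
im=eyes.grab_frame("wrist");cv2.imwrite("pics/w4.png",im)
for c in("scene","side"):
  eyes.grab_frame(c)
  for r in eyes.tip_of(c,"lever_1_tip")[:3]:
    v=r["position"];print(c,round(r["conf"],2),atz(c,(v[1],v[0]),.0945).round(4)[:2])
E
```

```text
[ 0.5969 -0.1175  0.2956] [179.9  -0.  118.7] [-0.3  1.2  0.5]
28 [-0.019 -0.013  0.538] [ 0.001 -0.     0.011]
scene 0.59 [ 0.5352 -0.1103]
scene 0.51 [ 0.6574 -0.0037]
side 0.77 [ 0.55   -0.1177]
side 0.56 [0.5608 0.0902]
```

View pics/w4.png

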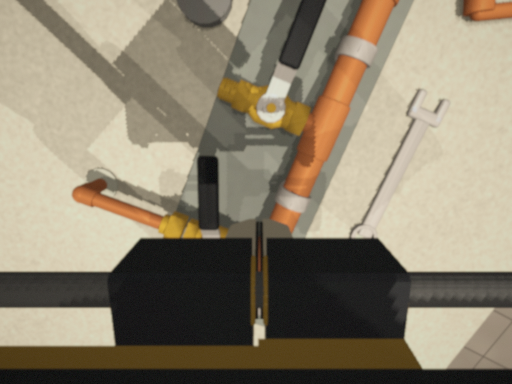

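The bare lever from (271,107) to (310,5) is square across its valve, so it is shut. Lever 1 at col 208 is parallel to the tool x axis, to the left of the fingers. I'll descend.

>>> send_rows:
  motion:
    - [-0.02,-0.01,0.12,0,0,0,0]
    - [-0.02,-0.01,0.25,0,0,0,0]
    - [-0.02,-0.01,0.38,0,0,0,0]
    - [-0.02,-0.01,0.5,0,0,0,0]
    - [-0.02,-0.01,0.54,0,0,0,0]

```text
clock: 8.98
eef_pos: [0.5938, -0.1277, 0.1546]
tool_rot: [-179.7, -0.3, 118.1]
force: [-1.0, 0.7, -1.4]
width: 0.0004
grip_force: 0.0
```

Run:
```python
from h import *
rows(S1,[28.7,33,38,43,48],1,z=.161)
```

```text
[ 0.5938 -0.1277  0.1546] [-179.7   -0.3  118.1] [-1.   0.7 -1.4]
28.7 [ 0.012 -0.042 -0.025] [-0.005 -0.005 -0.01 ]
33 [ 0.019 -0.064 -0.025] [-0.005 -0.005 -0.082]
38 [ 0.025 -0.09  -0.025] [-0.005 -0.005 -0.165]
43 [ 0.028 -0.116 -0.025] [-0.005 -0.005 -0.249]
48 [ 0.029 -0.143 -0.025] [-0.004 -0.006 -0.332]
```

>>> send_rows:
  motion:
    - [0.01,-0.042,0,0,0,-0.01,0]
    - [0.018,-0.064,0,0,0,-0.08,0]
    - [0.025,-0.09,0,0,0,-0.165,0]
    - [0.028,-0.116,0,0,0,-0.25,0]
    - [0.029,-0.143,0,0,0,-0.33,0]

```text
clock: 9.4
eef_pos: [0.5623, -0.1375, 0.1612]
tool_rot: [179.9, 0.0, 138.2]
force: [1.6, 6.4, -2.5]
width: 0.0006
grip_force: 3.0
```

Run:
```python
from h import *
rows(S1,[53,58,63,68,73],1,z=.161)
```

```text
[ 0.5623 -0.1375  0.1612] [179.9   0.  138.2] [ 1.6  6.4 -2.5]
53 [ 0.017 -0.036  0.001] [ 0.002  0.    -0.08 ]
58 [ 0.023 -0.062  0.001] [ 0.002  0.    -0.163]
63 [ 0.026 -0.089  0.001] [ 0.002  0.001 -0.247]
68 [ 0.027 -0.115  0.001] [ 0.002  0.001 -0.33 ]
73 [ 0.026 -0.142  0.   ] [ 0.002  0.001 -0.413]
```

>>> send_rows:
  motion:
    - [0.015,-0.036,0,0,0,-0.08,0]
    - [0.022,-0.062,0,0,0,-0.165,0]
    - [0.025,-0.089,0,0,0,-0.25,0]
    - [0.027,-0.115,0,0,0,-0.33,0]
    - [0.026,-0.142,0,0,0,-0.41,0]

```text
clock: 9.82
eef_pos: [0.534, -0.16, 0.1615]
tool_rot: [179.9, 0.1, 162.8]
force: [3.3, 4.9, -2.0]
width: 0.0002
grip_force: 2.7
```

Run:
```python
from h import *
rows(S1,[78,83,87,91,94],1,z=.161)
```

```text
[ 0.534  -0.16    0.1615] [1.799e+02 1.000e-01 1.628e+02] [ 3.3  4.9 -2. ]
78 [ 0.009 -0.024  0.002] [ 0.001  0.002 -0.087]
83 [ 0.015 -0.05   0.002] [ 0.001  0.002 -0.17 ]
87 [ 0.018 -0.072  0.002] [ 0.001  0.002 -0.237]
91 [ 0.019 -0.093  0.002] [ 0.001  0.002 -0.304]
94 [ 0.019 -0.109  0.002] [ 0.001  0.002 -0.354]
```

>>> send_rows:
  motion:
    - [0.009,-0.024,0,0,0,-0.085,0]
    - [0.015,-0.05,0,0,0,-0.17,0]
    - [0.018,-0.072,0,0,0,-0.24,0]
    - [0.019,-0.093,0,0,0,-0.3,0]
    - [0.019,-0.104,0,0,0,-0.35,0]

```text
clock: 10.23
eef_pos: [0.5214, -0.1836, 0.1615]
tool_rot: [180.0, 0.1, -176.3]
force: [-0.4, 5.7, 0.6]
width: 0.0004
grip_force: 2.7
```

>>> send_rows:
  motion:
    - [0,-0.003,0,0,0,-0.01,0]
    - [0,-0.006,0,0,0,-0.02,0]
    - [0,-0.009,0,0,0,-0.03,0]
    - [0,-0.009,0,0,0,-0.03,0]
    - [0,-0.009,0,0,0,-0.03,0]

```text
clock: 10.65
eef_pos: [0.5211, -0.1855, 0.1613]
tool_rot: [180.0, 0.0, -174.7]
force: [-3.3, 4.6, 3.5]
width: 0.0003
grip_force: 2.3
```

>>> send_rows:
  motion:
    - [0,-0.003,0,0,0,0,0]
    - [0,-0.006,0,0,0,0,0]
    - [0,-0.009,0,0,0,0,0]
    - [0,-0.009,0,0,0,0,0]
    - [0,-0.009,0,0,0,0,0]

```text
clock: 11.07
eef_pos: [0.5212, -0.1876, 0.1611]
tool_rot: [180.0, -0.0, -174.7]
force: [-2.5, 4.7, 3.2]
width: 0.0006
grip_force: 2.6
```

>>> send_rows:
  motion:
    - [0,-0.003,0,0,0,0,0]
    - [0,-0.006,0,0,0,0,0]
    - [0,-0.009,0,0,0,0,0]
    - [0,-0.009,0,0,0,0,0]
    - [0,-0.009,0,0,0,0,0]

```text
clock: 11.48
eef_pos: [0.5213, -0.1897, 0.161]
tool_rot: [179.9, -0.0, -174.7]
force: [-3.7, 5.0, 3.1]
width: 0.0007
grip_force: 2.9
```

>>> send_rows:
  motion:
    - [0,-0.003,0,0,0,0,0]
    - [0,-0.006,0,0,0,0,0]
    - [0,-0.009,0,0,0,0,0]
    - [0,-0.009,0,0,0,0,0]
    - [0,-0.009,0,0,0,0,0]

```text
clock: 11.9
eef_pos: [0.5214, -0.1911, 0.1609]
tool_rot: [179.9, -0.1, -174.7]
force: [-5.1, 9.6, 5.6]
width: 0.0005
grip_force: 5.4
```

>>> send_rows:
  motion:
    - [0,-0.002,0,0,0,0,0]
    - [0,-0.004,0,0,0,0,0]
    - [0,-0.006,0,0,0,0,0]
    - [0,-0.006,0,0,0,0,0]
    - [0,-0.006,0,0,0,0,0]

```text
clock: 12.32
eef_pos: [0.5214, -0.1914, 0.1609]
tool_rot: [179.7, -0.1, -174.7]
force: [-6.4, 15.4, 8.8]
width: 0.0006
grip_force: 8.6
```

It is at the stop. I'll back off, lift, and check.

>>> send_rows:
  motion:
    - [0,0.05,0,0,0,0,0]
    - [0,0.1,0,0,0,0,0]
    - [0,0.1,-0.16,0,0,0,0]
    - [0,0.1,-0.32,0,0,0,0]
    - [0,0.1,-0.48,0,0,0,0]

```text
clock: 12.73
eef_pos: [0.5188, -0.1679, 0.2813]
tool_rot: [180.0, -0.1, -174.6]
force: [1.1, -0.1, 0.5]
width: 0.0008
grip_force: 0.0
```

>>> send_rows:
  motion:
    - [-0.12,0.04,-0.12,0,0,0,0]
    - [-0.26,0.08,-0.24,0,0,0,0]
    - [-0.4,0.12,-0.3,0,0,0,0]
    - [-0.5,0.16,-0.3,0,0,0,0]
    - [-0.5,0.16,-0.3,0,0,0,0]

```text
clock: 13.15
eef_pos: [0.644, -0.1141, 0.3562]
tool_rot: [-180.0, 0.2, -174.5]
force: [1.1, -0.5, -0.8]
width: 0.0005
grip_force: 0.0
```

Run:
```python
from h import *
s=monitor.get_state();print(s["eef_pos"],s["force"])
cv2.imwrite("pics/w5.png",cv2.resize(eyes.grab_frame("wrist"),(800,600)))
```

```text
[ 0.64403933 -0.11413266  0.35619759] [ 1.08561289 -0.51777722 -0.83902229]
```

View pics/w5.png

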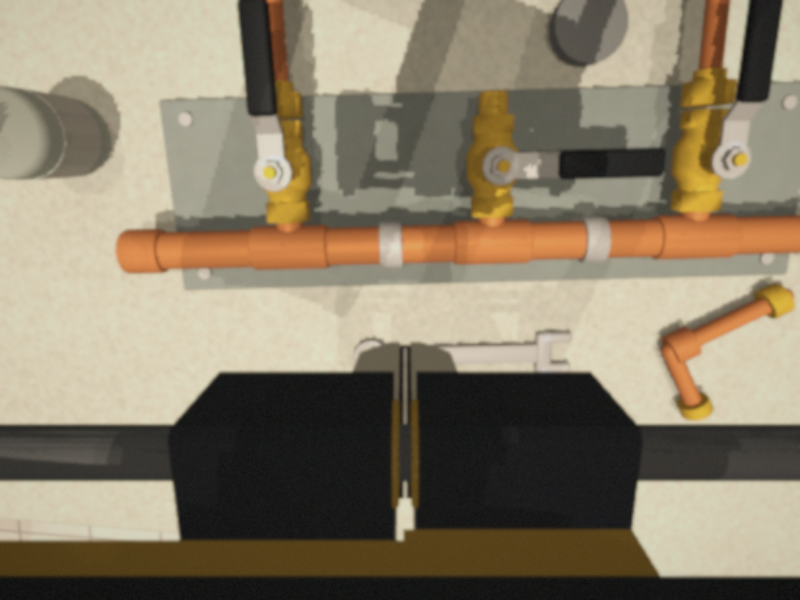

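Run:
```python
from h import *
T=wT(monitor.get_state())
P=lambda u,v:watz(T,(u*.64,v*.64),.0945)[:2]
st=[P(271,172),P(500,166),P(737,158)];en=[P(256,55),P(662,163),P(762,40)]
d=st[2]-st[0];psi=np.degrees(np.arctan2(-d[0],d[1]));print(psi,np.linalg.norm(d))
for a,b in zip(st,en):
    e=b-a;print(np.degrees(np.arctan2(-e[0],e[1]))-psi,np.linalg.norm(e))
s=monitor.get_state()
for n in("scene",):
  im=eyes.grab_frame(n)[120:280,140:370];cv2.imwrite("pics/s2.png",cv2.resize(im,None,fx=3.4,fy=3.4,interpolation=cv2.INTER_CUBIC))
```

```text
7.128117995801338 0.29273397974377413
92.2948469276407 0.06852090890686581
-0.6422691620898471 0.10167272670067871
84.67117052452053 0.06814324564490794
```

View pics/s2.png

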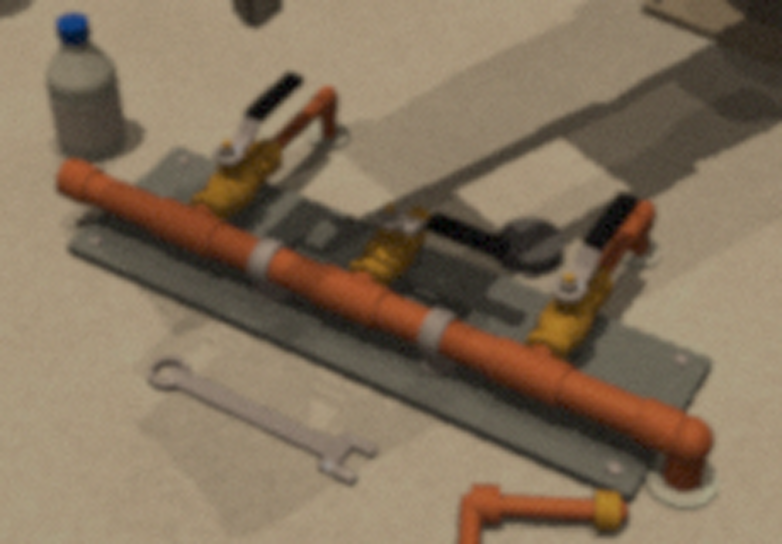

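The scene shows the left lever in line over its pipe, the middle one square across its outlet, and the right one and the loose things unmoved. I measured about 92° for lever 1 and -1° for the bare lever, so I'll hand in.

```bash
python3 -c "
from station import order
print(order.job_done())"
```

```text
the job is handed in; nothing more can be done
None
```

The job is handed in: the bare outlet's valve was pushed fully shut first, then the part-open piped valve fully open, each to its stop; the other piped valve and the loose things were left alone, and the hand is clear.

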